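# Clip the lid shut on a packed fish tub

## Task

The packed tub on the bench scale has its clip-on lid laid in place. Go round the lid and press down each edge flap that still stands up until all four have clicked down flush. Only press: leave the tub standing on the scale about where it is, do not pick it up or tip it, leave the jar, the label roll and the probe alone, and finish clear of everything.

Things in the scene. Friction and masses are not known exactly. Their poses are not given: they have to be found in the camera images.
- tub: white plastic food tub with blue clip-on lid, loose on the scale, 0.8 to 1.2 kg in all. Lid outline, flaps down: 140 mm along its x, 180 mm along its y. Origin: centre of the underside, z up. Heights above the origin: flap tops 76 mm when flush; fixed middle panel (92 x 132 mm) and corner pieces 72 to 73 mm. The tub is 122 x 162 mm under the flaps
- flap_near (a joint): lid flap on the tub's -x side, 126 mm long, 24 mm wide, hinged along its inner edge 46 mm from the tub's centre, 16 mm skirt on its outer edge. 0 = standing up 23 degrees (outer edge 9 mm proud), 0.40 rad = clicked flush. Let go before 0.20 it springs back up; beyond, it snaps down by itself and stays. Needs about 8 N downward 16 mm out from the hinge, more further in
- flap_far (a joint): the same flap on the tub's +x side (long side)
- flap_left (a joint): the flap on the tub's +y side (a short side): same angles, snap and width, but 86 mm long and hinged 66 mm from the tub's centre. In some starts this one is already clicked down
- flap_right (a joint): the same short flap on the tub's -y side; always starts up
- press_near (a point): point on the top face of flap_near, mid-length, 16 mm out from its hinge; moves with the flap (about 6 mm higher when up than when flush)
- press_far (a point): the same point on flap_far
- press_left (a point): the same point on flap_left
- press_right (a point): the same point on flap_right
- scale: bench scale, fixed: aluminium platform 310 x 350 mm, its top 50 mm above the table; origin at table height under the platform's centre. Low grey display housing (50 mm high, its small black screen reaching 75 mm) on its +x side
- jar: small jar, 60 mm diameter, 85 mm tall, loose on the table to the scale's +y side; leave alone. Origin: centre of its underside
- labels: roll of paper labels lying flat, 90 mm diameter, 40 mm high, loose on the table to the scale's -y side; leave alone. Origin: centre of its underside
- probe: hand-held probe thermometer, grey body 45 x 75 x 20 mm with a 90 mm steel spike along its +y, loose on the table to the scale's -y side; leave alone. Origin: centre of the underside of its grey body

How it is judged (in metres and radians):
At the end, for the whole second after the job is handed in: all four flaps are clicked down (joint above 0.35 of 0.40 rad) and the tub stands upright and still on the scale platform, within 40 mm of where it started (value of joint each of flap_near, flap_far, flap_left, flap_right above 0.35 rad and z of tub in the frame of scale between 0.046 and 0.056 m and angle between tub's own z axis and vertical below 0.06 rad and distance of tub from where it was at the start of the episode below 0.04 m and linear speed of tub below 0.02 m/s); the robot touches nothing.
It fails at once if the tub is lifted off the scale (its origin more than 15 mm above the platform) (z of tub in the frame of scale above 0.065 m).
It fails at once if the tub is tipped by more than 0.2 rad (angle between tub's own z axis and vertical above 0.2 rad).
It fails at once if the tub is pushed more than 40 mm from its start (distance of tub from where it was at the start of the episode above 0.04 m).
It fails at once if the jar, label roll or probe is moved by more than 20 mm (distance of any of jar, labels, probe from where it was at the start of the episode above 0.02 m).
It also fails if it takes over 45 s, if anything falls off the work surface, if the arm or the gripper's body presses on something with over 40 N, if the wrist force passes 120 N, or if a joint passes its speed limit or range.

## Robot

A 7-joint arm with a two-finger parallel gripper is mounted at the origin on the work surface. World frame = base frame: x ahead of the robot, y to its left, z up, the work surface at z = 0. Lengths are in m, angles in degrees, forces in N, time in s.
With the tool pointing down it reaches from about 0.35 to 0.9 m from the base axis. Payload 19.9 kg.
Tool frame: the origin (TCP) lies at the very end of the fingers, on their centre line; the grasp point (between the pads) lies 19 mm behind it; z points along the fingers, y is the direction in which the jaws open and shut (so a half turn about z gives the same grasp; the last joint's range is limited). The gripper opens to 94 mm and grips with 3 to 60 N. Pads are 16 mm wide; open, the fingers measure 119 mm over their backs; the gripper's body (75 mm by 177 mm) begins 78 mm behind the grasp point.
Start: joints at [71.82, 23.915, -0.59, 92.452, 0.269, 63.638, -3.037], TCP at [0.17, -0.601, 0.205] pointing down, gripper open.
Joint ranges: [-161.28, 161.28], [-22.2, 115.67], [-73.04, 71.86], [3.21, 147.25], [-68.34, 248.33], [10.77, 114.83], [-161.83, 161.83]. Speed limits (degrees/s): [108.29, 108.29, 136.94, 136.94, 172.46, 172.46, 172.46].

## Interface

Orientations are given as a 3x3 rotation matrix whose columns are the frame's x, y, z axes.
In Python, from cell import env gives the robot as it stands.
- The arm moves only by the tool step_arm, never from a script. Its argument "motion" is a list of rows, each an object of numbers: "dx", "dy", "dz": the shift along the tool's x, y, z in m; "turn": the turn about the tool's z in degrees. In form: [{"dx": .., "dy": .., "dz": .., "turn": ..}, ...]. A call has exactly 5 rows; each row is the pose to reach, as a shift and turn from the pose commanded when the call began, along the tool's axes at that moment; what a row does not reach only later rows make up. A row lasts 1/8 s, in which the tool goes at most 62.5 mm and 10.7 degrees, less where a joint would pass 70% of its speed; a pose out of reach is approached as far as the arm can. A call with a gripper value outside its range is refused whole. "gripper" is the opening, from 0 (shut) to 1 (fully open), set as the call begins (left out, the last holds). The fingers move at their own pace and stop on an object; the grip force is fixed at half the most. Time passes only in rows, so rows that repeat a pose let the fingers close, or fill a call up. It gives the time, the measured TCP pose, the force and the opening at its end, in the units of the state.
- env.state(): the state, without advancing time (a new reading comes with each control period).
- env.get_image(name): name is "scene" or "top"; returns the picture (480x640x3 uint8, red, green, blue); there is no depth.
- env.calibration(name): a dict with "K" (3x3 intrinsics, pixels), "camera_from_world" (4x4, takes a point from world to camera coordinates). Camera axes: x right, y down, z forward; pixel columns grow to the right and rows downward; lengths in m; the calibration is good to about 2 mm. A picture is of the moment at which its call begins. calibration takes no time and is no camera call.
- env.close_job(): hands the job in, once; it reports no verdict.
The state is a dict: "clock": time; "joint_positions": joint angles; "qvel": joint speeds; "effort": joint torques, N m; "tcp_pos": TCP position; "orientation": TCP orientation; "contact_force": force on the tool from outside, world axes, zero at the start; "moment": the same for the moment, N m; "grip_width": opening from 0.0 (shut) to 1.0 (fully open).
Only numpy, scipy, OpenCV 4.12 (cv2) and the standard library are available. Lean on these libraries where they do the work, as an engineer would, in place of code of your own. Each camera call takes 0.05 s, during which the arm holds its last target. There are 200 camera calls.

## Working session

There is one attempt and no reset: what is moved stays moved. The work goes in short steps, Python scripts to look and compute and a tool call to move; the robot and the scene stay as the last step left them, time stands still between calls to the robot, and variables do not carry over. Pictures are saved under pics/ and viewed, about 8 in all and at most 12, crops included, and the job is handed in when it is done.

Besides the shell and the picture viewer there is one more tool, called after "Emit:" by a JSON object that holds its "api" and its "payload", one argument or row to a line. step_arm: Moves the arm, as the interface text tells. Its arguments: {"type":"object","properties":{"motion":{"type":"array"},"gripper":{"type":"number"}},"required":["motion"]}

```bash
mkdir -p pics; python3 - <<'E'
from cell import env
import cv2
for n in("scene","top"):
    im=env.get_image(n); cv2.imwrite(f"pics/{n}0.png",im[:,:,::-1]); c=env.calibration(n); print(c["K"],c["camera_from_world"])
s=env.state(); print(s["clock"],s["tcp_pos"],s["orientation"],s["contact_force"],s["grip_width"])
E
```

```text
[[439.98404428   0.         321.22606928]
 [  0.         439.98404428 235.79178751]
 [  0.           0.           1.        ]] [[-0.26351184  0.96464492 -0.00465628  0.10262609]
 [ 0.84362786  0.22810743 -0.48606484 -0.4611794 ]
 [-0.46781785 -0.13201201 -0.87391034  1.21061062]
 [ 0.          0.          0.          1.        ]]
[[499.15549813   0.         314.87217724]
 [  0.         499.15549813 239.54263869]
 [  0.           0.           1.        ]] [[ 0.02468964 -0.99968234 -0.00506447  0.0272865 ]
 [-0.98950989 -0.02371646 -0.14250511  0.58356681]
 [ 0.14233973  0.00852975 -0.98978111  1.07331258]
 [ 0.          0.          0.          1.        ]]
0.1 [ 0.17009974 -0.60108699  0.20490465] [[ 9.62203908e-01  2.72329777e-01 -3.62253969e-04]
 [ 2.72330006e-01 -9.62203416e-01  9.76443033e-04]
 [-8.26474930e-05 -1.03818993e-03 -9.99999458e-01]] [ 0.47933024 -0.42515587 -0.495278  ] 0.999881004656996
```

View pics/scene0.png

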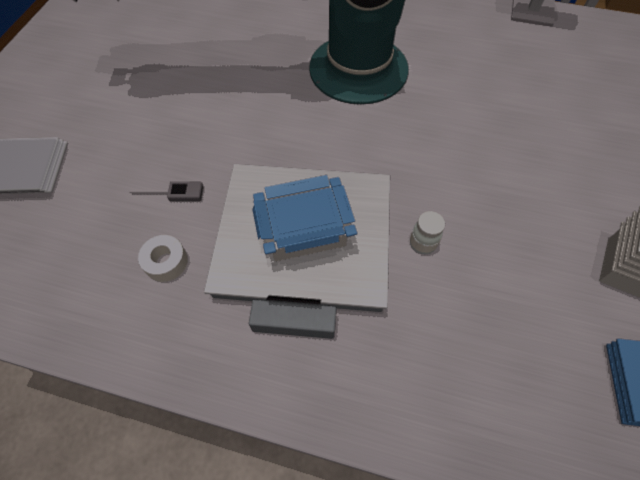

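View pics/top0.png

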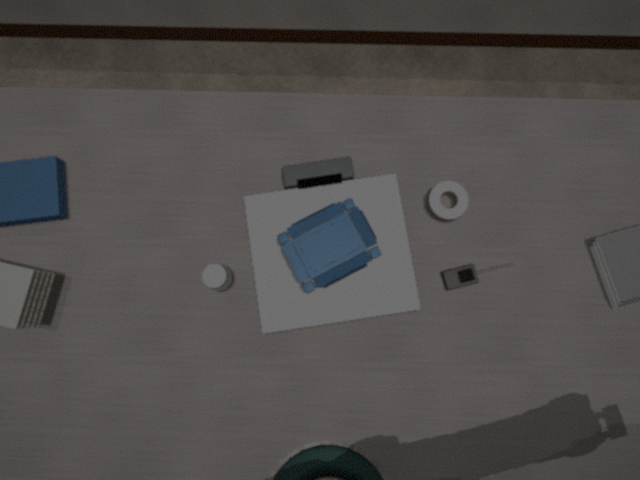

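The scene view shows the tub on the scale at about (303,215), with the jar at (428,232), the label roll at (161,256) and the probe at (185,190). In the top view the tub is at about (328,246), turned about 20°. I'll enlarge the lid in both.

```bash
python3 - <<'E'
import cv2
for n,(x,y,w,h) in dict(scene=(240,165,130,100),top=(265,190,130,110)).items():
    im=cv2.imread(f"pics/{n}0.png")[y:y+h,x:x+w]
    im=cv2.convertScaleAbs(im,alpha=1.2 if n=="scene" else 2)
    k=5; cv2.imwrite(f"pics/{n}0c.png",cv2.resize(im,None,fx=k,fy=k,interpolation=cv2.INTER_CUBIC))
E
```

```text
(no output)
```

View pics/scene0c.png

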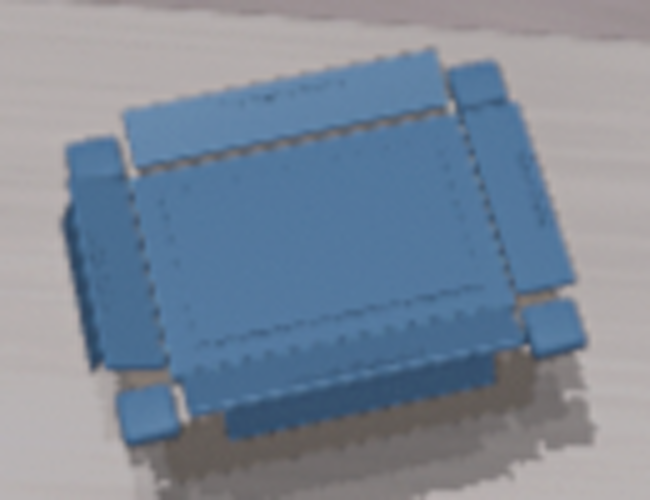

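View pics/top0c.png

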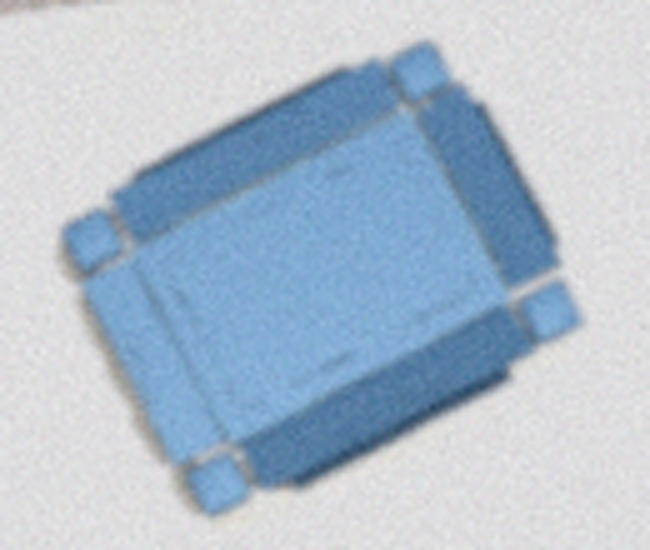

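The flaps on the near, far and right sides look dark and tilted in the top crop. The left one (tub +y) has the panel's shade, so it's already down. In the top crop the corner-piece centres are at (421,72), (92,242), (218,485) and (552,310). In the scene crop they're at (149,415), (555,328), (477,85) and (94,158). I'll fit the pose from both views.

```bash
cat > fit.py <<'E'
import numpy as np
from cell import env
from scipy.optimize import least_squares
def fit(obs, z=.1225):
    """obs: name -> (x0,y0,k,[4 crop px: (+x,-y),(+x,+y),(-x,+y),(-x,-y)])"""
    C={n:(env.calibration(n)["K"],env.calibration(n)["camera_from_world"]) for n in obs}
    def res(p,each=None):
        x,y,t,a,b=p; c,s=np.cos(t),np.sin(t); r=[]
        W=np.array([[x+c*u-s*v,y+s*u+c*v,z,1] for u,v in((a,-b),(a,b),(-a,b),(-a,-b))])
        for n,(x0,y0,k,px) in obs.items():
            K,T=C[n]; q=(T@W.T)[:3]; q=K@q; q=(q[:2]/q[2]).T
            r.append(q-((np.array(px)+.5)/k-.5+[x0,y0]))
        return np.ravel(r)
    f=least_squares(res,[.55,0,.45,.057,.077]); return f.x,f.fun
E
python3 - <<'E'
from fit import *
top=(265,190,5,[(421,72),(92,242),(218,485),(552,310)])
sc=(240,165,5,[(149,415),(555,328),(477,85),(94,158)])
for o in(dict(top=top),dict(scene=sc),dict(top=top,scene=sc)):
    p,f=fit(o); print(p.round(4),np.degrees(p[2]).round(2),f.round(2))
x,y,t=p[:3];c,s=np.cos(t),np.sin(t)
st=env.state();R=st["orientation"];
print("tool yaw of x axis",np.degrees(np.arctan2(R[1,0],R[0,0])))
for n,u,v in(("near",-.062,0),("far",.062,0),("left",0,.082),("right",0,-.082)):
    w=np.array([x+c*u-s*v,y+s*u+c*v,.126]);print(n,w.round(4),"tool shift",(R.T@(w-st["tcp_pos"])).round(4))
E
```

```text
[0.5608 0.0117 0.5073 0.0567 0.0775] 29.07 [ 0.09 -0.05 -0.04  0.02  0.06  0.02 -0.11  0.01]
[0.5623 0.0128 0.5031 0.0578 0.0769] 28.83 [-0.18 -0.01 -0.1   0.08  0.05 -0.36  0.25  0.28]
[0.5615 0.0123 0.5054 0.0573 0.0772] 28.96 [-0.37 -0.51 -0.29 -0.71 -0.04 -0.16 -0.41  0.09 -0.47 -0.58 -0.16 -0.7
  0.   -0.59 -0.06  0.25]
tool yaw of x axis 15.802962974816367
near [ 0.5073 -0.0177  0.126 ] tool shift [ 0.4833 -0.4694  0.0794]
far [0.6158 0.0423 0.126 ] tool shift [ 0.604  -0.4976  0.0794]
left [0.5218 0.084  0.126 ] tool shift [ 0.525  -0.5634  0.0794]
right [ 0.6012 -0.0595  0.126 ] tool shift [ 0.5623 -0.4037  0.0793]
```

Emit:
{"api": "step_arm", "payload": {
  "motion": [
    {"dx": 0.03, "dy": -0.03, "dz": 0},
    {"dx": 0.07, "dy": -0.07, "dz": 0},
    {"dx": 0.11, "dy": -0.11, "dz": 0},
    {"dx": 0.15, "dy": -0.15, "dz": 0},
    {"dx": 0.19, "dy": -0.19, "dz": 0}
  ],
  "gripper": 0
}}

```text
invalid input
```

Emit:
{"api": "step_arm", "payload": {
  "motion": [
    {"dx": 0.04, "dy": -0.04, "dz": 0},
    {"dx": 0.08, "dy": -0.08, "dz": 0},
    {"dx": 0.12, "dy": -0.12, "dz": 0},
    {"dx": 0.16, "dy": -0.16, "dz": 0},
    {"dx": 0.2, "dy": -0.2, "dz": 0}
  ]
}}

```text
invalid input
```

Emit:
{"api": "step_arm", "payload": {
  "motion": [
    {"dx": 0.04, "dy": -0.04, "dz": 0, "turn": -4},
    {"dx": 0.07, "dy": -0.06, "dz": 0, "turn": -8},
    {"dx": 0.09, "dy": -0.08, "dz": 0, "turn": -13},
    {"dx": 0.093, "dy": -0.08, "dz": 0.02, "turn": -13},
    {"dx": 0.093, "dy": -0.08, "dz": 0.04, "turn": -13}
  ]
}}

```text
clock: 0.72
tcp_pos: [0.2383, -0.4987, 0.165]
orientation: [[0.876, 0.483, 0.0], [0.483, -0.876, -0.0], [0.0, 0.0, -1.0]]
contact_force: [-0.2, 0.2, -0.6]
grip_width: 1.002
```

```bash
cat > where.py <<'E'
from cell import env
import numpy as np,sys
s=env.state();R=s["orientation"];t=np.radians(28.96);c,k=np.cos(t),np.sin(t)
print(s["clock"],s["tcp_pos"].round(4),"yaw",np.degrees(np.arctan2(R[1,0],R[0,0])).round(2),"F",s["contact_force"].round(1),s["grip_width"])
for n,u,v in(("near",-.064,0),("far",.064,0),("left",0,.084),("right",0,-.084)):
    w=np.array([.5615+c*u-k*v,.0123+k*u+c*v,.126]);print(n,(R.T@(w-s["tcp_pos"])).round(4))
E
python3 where.py
```

```text
0.725 [ 0.2383 -0.4987  0.165 ] yaw 28.85 F [-0.2  0.2 -0.6] 1.0023559115608325
near [ 0.4657 -0.2915  0.0389]
far [ 0.5937 -0.2917  0.0389]
left [ 0.5295 -0.3756  0.0389]
right [ 0.5299 -0.2076  0.039 ]
```

The first two calls were refused because every row needs "turn". The third ran anyway and did no harm. I'll continue with all four fields.

Emit:
{"api": "step_arm", "payload": {
  "motion": [
    {"dx": 0.05, "dy": -0.03, "dz": 0, "turn": 0},
    {"dx": 0.1, "dy": -0.06, "dz": 0, "turn": 0},
    {"dx": 0.15, "dy": -0.09, "dz": 0, "turn": 0},
    {"dx": 0.2, "dy": -0.12, "dz": 0, "turn": 0},
    {"dx": 0.25, "dy": -0.15, "dz": 0, "turn": 0}
  ],
  "gripper": 0
}}

```text
clock: 1.35
tcp_pos: [0.3853, -0.2454, 0.1655]
orientation: [[0.876, 0.482, -0.0], [0.482, -0.876, -0.0], [-0.0, 0.0, -1.0]]
contact_force: [0.6, -0.6, -0.1]
grip_width: 0.502
```

Emit:
{"api": "step_arm", "payload": {
  "motion": [
    {"dx": 0.05, "dy": -0.03, "dz": 0, "turn": 0},
    {"dx": 0.1, "dy": -0.07, "dz": 0, "turn": 0},
    {"dx": 0.15, "dy": -0.1, "dz": 0, "turn": 0},
    {"dx": 0.2, "dy": -0.13, "dz": 0, "turn": 0},
    {"dx": 0.216, "dy": -0.142, "dz": 0, "turn": 0}
  ]
}}

```text
clock: 1.98
tcp_pos: [0.5065, -0.0153, 0.1653]
orientation: [[0.874, 0.485, -0.0], [0.485, -0.874, 0.001], [0.001, -0.001, -1.0]]
contact_force: [-0.6, -0.5, -0.4]
grip_width: 0.004
```

```bash
python3 where.py
```

```text
1.975 [ 0.5065 -0.0153  0.1653] yaw 29.02 F [-0.6 -0.5 -0.4] 0.004456119782027816
near [-0.0025  0.0025  0.0393]
far [0.1255 0.0027 0.0393]
left [ 0.0616 -0.0814  0.0394]
right [0.0614 0.0866 0.0392]
```

Emit:
{"api": "step_arm", "payload": {
  "motion": [
    {"dx": -0.002, "dy": 0.002, "dz": 0.02, "turn": 0},
    {"dx": -0.002, "dy": 0.002, "dz": 0.028, "turn": 0},
    {"dx": -0.002, "dy": 0.002, "dz": 0.032, "turn": 0},
    {"dx": -0.002, "dy": 0.002, "dz": 0.035, "turn": 0},
    {"dx": -0.002, "dy": 0.002, "dz": 0.038, "turn": 0}
  ]
}}

```text
clock: 2.6
tcp_pos: [0.5049, -0.0216, 0.1276]
orientation: [[0.877, 0.481, 0.0], [0.481, -0.877, 0.0], [0.0, 0.0, -1.0]]
contact_force: [0.1, 0.8, 0.5]
grip_width: 0.009
```

```bash
python3 where.py
```

```text
2.6 [ 0.5049 -0.0216  0.1276] yaw 28.77 F [0.1 0.8 0.5] 0.00902010328321446
near [ 0.0019 -0.0023  0.0016]
far [ 0.1299 -0.0027  0.0016]
left [ 0.0656 -0.0865  0.0016]
right [0.0662 0.0815 0.0016]
```

Emit:
{"api": "step_arm", "payload": {
  "motion": [
    {"dx": 0.001, "dy": 0, "dz": 0.001, "turn": 0},
    {"dx": 0.001, "dy": 0, "dz": 0.002, "turn": 0},
    {"dx": 0.001, "dy": 0, "dz": 0.002, "turn": 0},
    {"dx": 0.001, "dy": 0, "dz": -0.01, "turn": 0},
    {"dx": 0.001, "dy": 0, "dz": -0.04, "turn": 0}
  ]
}}

```text
clock: 3.22
tcp_pos: [0.5051, -0.0208, 0.1676]
orientation: [[0.876, 0.482, -0.002], [0.482, -0.876, 0.001], [-0.001, -0.001, -1.0]]
contact_force: [-0.5, 0.3, 0.0]
grip_width: 0.004
```

```bash
python3 - <<'E'
from cell import env
import cv2
im=env.get_image("scene")[165:265,240:370,::-1]
cv2.imwrite("pics/scene1c.png",cv2.resize(im,None,fx=5,fy=5,interpolation=cv2.INTER_CUBIC))
E
python3 where.py
```

```text
3.275 [ 0.5071 -0.0206  0.1719] yaw 28.82 F [ 2.2 -0.5  6. ] 0.004320932590392301
near [-0.0006 -0.0025  0.0459]
far [ 0.1274 -0.0028  0.0463]
left [ 0.0632 -0.0867  0.0459]
right [0.0636 0.0813 0.0462]
```

View pics/scene1c.png

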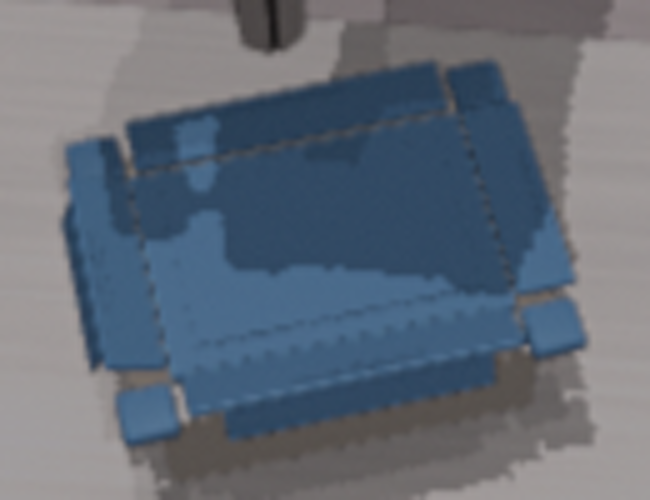

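The near flap's outer edge dropped from (123,110)–(435,50) to (125,122)–(435,63), which is flush, and the corner pieces haven't moved. Next is the far flap, then the right and left flaps.

Emit:
{"api": "step_arm", "payload": {
  "motion": [
    {"dx": 0.04, "dy": -0.001, "dz": 0, "turn": 0},
    {"dx": 0.08, "dy": -0.002, "dz": 0, "turn": 0},
    {"dx": 0.12, "dy": -0.002, "dz": 0, "turn": 0},
    {"dx": 0.128, "dy": -0.002, "dz": 0, "turn": 0},
    {"dx": 0.128, "dy": -0.002, "dz": 0.01, "turn": 0}
  ]
}}

```text
clock: 3.9
tcp_pos: [0.617, 0.0426, 0.1576]
orientation: [[0.876, 0.482, 0.001], [0.482, -0.876, 0.0], [0.001, 0.0, -1.0]]
contact_force: [-0.2, -0.8, 0.7]
grip_width: 0.008
```

```bash
python3 where.py
```

```text
3.9 [0.617  0.0426 0.1576] yaw 28.82 F [-0.2 -0.8  0.7] 0.007569687646395448
near [-1.273e-01 -1.000e-04  3.150e-02]
far [ 0.0007 -0.0004  0.0316]
left [-0.0635 -0.0842  0.0316]
right [-0.0631  0.0838  0.0316]
```

Emit:
{"api": "step_arm", "payload": {
  "motion": [
    {"dx": 0, "dy": 0, "dz": 0.018, "turn": 0},
    {"dx": 0, "dy": 0, "dz": 0.023, "turn": 0},
    {"dx": 0, "dy": 0, "dz": 0.027, "turn": 0},
    {"dx": 0, "dy": 0, "dz": 0.03, "turn": 0},
    {"dx": 0, "dy": 0, "dz": 0.032, "turn": 0}
  ]
}}

```text
clock: 4.53
tcp_pos: [0.6169, 0.0424, 0.126]
orientation: [[0.876, 0.482, 0.0], [0.482, -0.876, -0.0], [0.0, 0.0, -1.0]]
contact_force: [-4.4, -0.3, 22.2]
grip_width: 0.007
```

Emit:
{"api": "step_arm", "payload": {
  "motion": [
    {"dx": 0, "dy": 0, "dz": 0, "turn": 0},
    {"dx": 0, "dy": 0, "dz": -0.01, "turn": 0},
    {"dx": 0, "dy": 0, "dz": -0.035, "turn": 0},
    {"dx": -0.03, "dy": 0.035, "dz": -0.04, "turn": 0},
    {"dx": -0.063, "dy": 0.07, "dz": -0.04, "turn": 0}
  ]
}}

```text
clock: 5.15
tcp_pos: [0.5953, -0.05, 0.1662]
orientation: [[0.876, 0.483, 0.001], [0.483, -0.876, -0.0], [0.001, 0.0, -1.0]]
contact_force: [0.7, -0.4, -0.8]
grip_width: 0.008
```

Emit:
{"api": "step_arm", "payload": {
  "motion": [
    {"dx": 0, "dy": 0.014, "dz": 0, "turn": 0},
    {"dx": 0, "dy": 0.014, "dz": 0, "turn": 0},
    {"dx": 0, "dy": 0.014, "dz": 0.01, "turn": 0},
    {"dx": 0, "dy": 0.014, "dz": 0.015, "turn": 0},
    {"dx": 0, "dy": 0.014, "dz": 0.015, "turn": 0}
  ]
}}

```text
clock: 5.78
tcp_pos: [0.6018, -0.0606, 0.1497]
orientation: [[0.876, 0.483, -0.001], [0.483, -0.876, 0.0], [-0.001, -0.001, -1.0]]
contact_force: [-0.4, 0.4, -0.3]
grip_width: 0.004
```

```bash
python3 where.py
```

```text
5.775 [ 0.6018 -0.0606  0.1497] yaw 28.86 F [-0.4  0.4 -0.3] 0.004326560425589043
near [-0.0641 -0.0832  0.0238]
far [ 0.0639 -0.0834  0.0237]
left [-0.0002 -0.1673  0.0239]
right [0.0001 0.0007 0.0237]
```

Emit:
{"api": "step_arm", "payload": {
  "motion": [
    {"dx": 0, "dy": 0, "dz": 0.01, "turn": 0},
    {"dx": 0, "dy": 0, "dz": 0.015, "turn": 0},
    {"dx": 0, "dy": 0, "dz": 0.019, "turn": 0},
    {"dx": 0, "dy": 0, "dz": 0.022, "turn": 0},
    {"dx": 0, "dy": 0, "dz": 0.024, "turn": 0}
  ]
}}

```text
clock: 6.4
tcp_pos: [0.602, -0.0613, 0.1262]
orientation: [[0.876, 0.482, -0.0], [0.482, -0.876, 0.0], [-0.0, -0.0, -1.0]]
contact_force: [-2.7, 1.1, 16.2]
grip_width: 0.004
```

Emit:
{"api": "step_arm", "payload": {
  "motion": [
    {"dx": 0, "dy": 0, "dz": 0, "turn": 0},
    {"dx": 0, "dy": 0, "dz": -0.01, "turn": 0},
    {"dx": 0, "dy": 0, "dz": -0.035, "turn": 0},
    {"dx": 0, "dy": -0.04, "dz": -0.04, "turn": 0},
    {"dx": 0, "dy": -0.08, "dz": -0.04, "turn": 0}
  ]
}}

```text
clock: 7.02
tcp_pos: [0.5635, 0.0095, 0.1676]
orientation: [[0.877, 0.481, 0.001], [0.481, -0.877, 0.0], [0.001, 0.001, -1.0]]
contact_force: [0.2, 0.5, 0.7]
grip_width: 0.003
```

Emit:
{"api": "step_arm", "payload": {
  "motion": [
    {"dx": 0, "dy": -0.05, "dz": 0, "turn": 0},
    {"dx": 0, "dy": -0.088, "dz": 0, "turn": 0},
    {"dx": 0, "dy": -0.088, "dz": 0, "turn": 0},
    {"dx": 0, "dy": -0.088, "dz": 0.01, "turn": 0},
    {"dx": 0, "dy": -0.088, "dz": 0.015, "turn": 0}
  ]
}}

```text
clock: 7.65
tcp_pos: [0.5213, 0.0847, 0.1506]
orientation: [[0.877, 0.48, -0.001], [0.48, -0.877, -0.0], [-0.001, -0.0, -1.0]]
contact_force: [-0.1, 0.7, 0.6]
grip_width: 0.003
```

```bash
python3 where.py
```

```text
7.65 [0.5213 0.0847 0.1506] yaw 28.71 F [-0.1  0.7  0.6] 0.0031491726960430444
near [-0.0635  0.0831  0.0246]
far [0.0645 0.0825 0.0245]
left [ 0.0001 -0.0012  0.0246]
right [0.0008 0.1668 0.0245]
```

Emit:
{"api": "step_arm", "payload": {
  "motion": [
    {"dx": 0, "dy": -0.001, "dz": 0.012, "turn": 0},
    {"dx": 0, "dy": -0.001, "dz": 0.016, "turn": 0},
    {"dx": 0, "dy": -0.001, "dz": 0.018, "turn": 0},
    {"dx": 0, "dy": -0.001, "dz": 0.0185, "turn": 0},
    {"dx": 0, "dy": -0.001, "dz": 0.0185, "turn": 0}
  ]
}}

```text
clock: 8.28
tcp_pos: [0.5208, 0.0867, 0.1331]
orientation: [[0.876, 0.482, 0.0], [0.482, -0.876, 0.0], [0.0, 0.0, -1.0]]
contact_force: [0.6, 0.1, 0.4]
grip_width: 0.006
```

Emit:
{"api": "step_arm", "payload": {
  "motion": [
    {"dx": 0, "dy": 0, "dz": 0.003, "turn": 0},
    {"dx": 0, "dy": 0, "dz": 0.005, "turn": 0},
    {"dx": 0, "dy": 0, "dz": 0.006, "turn": 0},
    {"dx": 0, "dy": 0, "dz": 0.007, "turn": 0},
    {"dx": 0, "dy": 0, "dz": 0.007, "turn": 0}
  ]
}}

```text
clock: 8.9
tcp_pos: [0.5207, 0.0867, 0.1263]
orientation: [[0.876, 0.482, 0.0], [0.482, -0.876, -0.0], [0.0, 0.0, -1.0]]
contact_force: [-2.4, 0.5, 6.2]
grip_width: 0.005
```

Emit:
{"api": "step_arm", "payload": {
  "motion": [
    {"dx": 0, "dy": 0, "dz": -0.02, "turn": 0},
    {"dx": 0, "dy": 0, "dz": -0.06, "turn": 0},
    {"dx": 0, "dy": 0, "dz": -0.1, "turn": 0},
    {"dx": -0.03, "dy": 0, "dz": -0.13, "turn": 0},
    {"dx": -0.06, "dy": 0, "dz": -0.15, "turn": 0}
  ]
}}

```text
clock: 9.52
tcp_pos: [0.4677, 0.0576, 0.2772]
orientation: [[0.876, 0.482, 0.001], [0.482, -0.876, 0.0], [0.001, 0.0, -1.0]]
contact_force: [0.3, -0.6, -0.8]
grip_width: 0.007
```

Emit:
{"api": "step_arm", "payload": {
  "motion": [
    {"dx": -0.02, "dy": 0.04, "dz": 0, "turn": 0},
    {"dx": -0.04, "dy": 0.08, "dz": 0, "turn": 0},
    {"dx": -0.06, "dy": 0.12, "dz": 0, "turn": 0},
    {"dx": -0.08, "dy": 0.16, "dz": 0, "turn": 0},
    {"dx": -0.1, "dy": 0.2, "dz": 0, "turn": 0}
  ]
}}

```text
clock: 10.15
tcp_pos: [0.4767, -0.1672, 0.2761]
orientation: [[0.876, 0.482, 0.0], [0.482, -0.876, -0.0], [0.0, 0.0, -1.0]]
contact_force: [0.4, -0.1, -0.6]
grip_width: 0.006
```

Emit:
{"api": "step_arm", "payload": {
  "motion": [
    {"dx": -0.02, "dy": 0.04, "dz": 0, "turn": 0},
    {"dx": -0.04, "dy": 0.08, "dz": 0, "turn": 0},
    {"dx": -0.06, "dy": 0.12, "dz": 0, "turn": 0},
    {"dx": -0.08, "dy": 0.16, "dz": 0, "turn": 0},
    {"dx": -0.1, "dy": 0.2, "dz": 0, "turn": 0}
  ]
}}

```text
clock: 10.78
tcp_pos: [0.4855, -0.3906, 0.2759]
orientation: [[0.876, 0.482, 0.0], [0.482, -0.876, -0.0], [-0.0, 0.0, -1.0]]
contact_force: [0.6, 1.1, -0.5]
grip_width: 0.006
```

Emit:
{"api": "step_arm", "payload": {
  "motion": [
    {"dx": 0, "dy": 0, "dz": 0, "turn": 0},
    {"dx": 0, "dy": 0, "dz": 0, "turn": 0},
    {"dx": 0, "dy": 0, "dz": 0, "turn": 0},
    {"dx": 0, "dy": 0, "dz": 0, "turn": 0},
    {"dx": 0, "dy": 0, "dz": 0, "turn": 0}
  ]
}}

```text
clock: 11.4
tcp_pos: [0.4857, -0.3888, 0.2761]
orientation: [[0.876, 0.482, 0.0], [0.482, -0.876, -0.0], [0.0, 0.0, -1.0]]
contact_force: [0.9, -0.3, -0.6]
grip_width: 0.007
```

```bash
python3 - <<'E'
from cell import env
import cv2,numpy as np
a=env.get_image("scene")[140:290,130:450,::-1];b=env.get_image("top")[170:320,190:510,::-1]
b=cv2.convertScaleAbs(b,alpha=2)
cv2.imwrite("pics/both2.png",cv2.resize(np.vstack([a,b]),None,fx=2,fy=2,interpolation=cv2.INTER_CUBIC))
crop=[(env.get_image("scene"),(240,165,130,100),1.2),(env.get_image("top"),(265,190,130,110),2)]
o=[cv2.copyMakeBorder(cv2.convertScaleAbs(i[y:y+h,x:x+w,::-1],alpha=f),0,110-h,0,0,cv2.BORDER_CONSTANT) for i,(x,y,w,h),f in crop]
cv2.imwrite("pics/crops2.png",cv2.resize(np.hstack(o),None,fx=3,fy=3,interpolation=cv2.INTER_CUBIC))
E
```

```text
(no output)
```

View pics/both2.png

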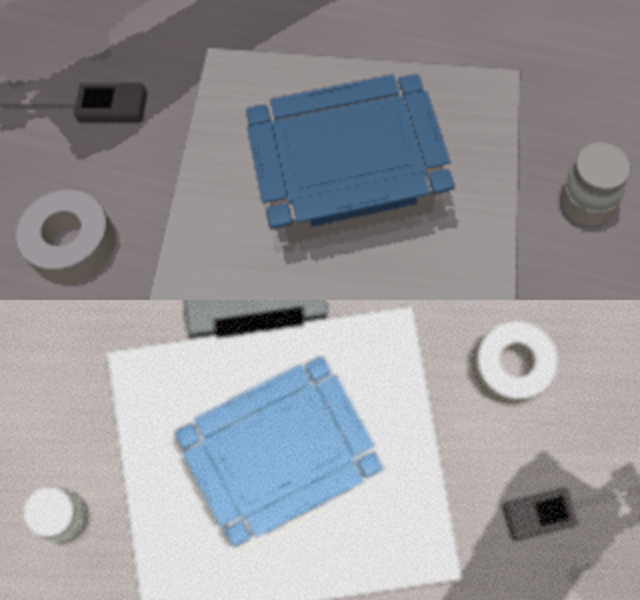

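View pics/crops2.png

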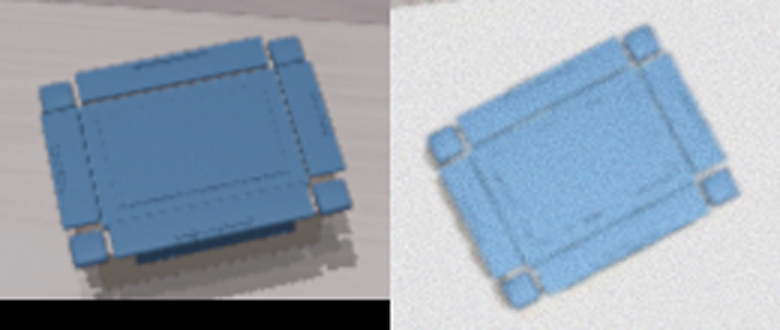

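All four flaps now have the panel's shade and line up with the corner pieces. The corner pieces are where they were, for example at (642,43) in the right half, so the tub hasn't moved. The jar, label roll and probe are in place and the arm is clear.

```bash
python3 -c "
from cell import env
print(env.close_job())"
```

```text
the job is handed in; nothing more can be done
None
```

All four flaps on the tub lid are down, and I handed the job in at about 11.6 s of the 45 s allowed; the hand-in reports no verdict.

- **Pressed down:** I pressed the near, far and right flaps with the closed fingers. The far and right flaps pushed back with about 22 N and 16 N at flush height. The near flap's force had dropped to about 0.5 N when I read it, so I pressed 2 mm further and checked it in the picture.
- **Left flap:** It was already down. The fingers met nothing at 7 mm above flush, and a light press at flush gave about 6 N.
- **Last checks:** The final pictures show all four flaps level with the lid. The tub is where it started, and the jar, label roll and probe have not visibly moved. The arm ended clear at 0.28 m height, with only noise on the force reading.
- **Problems:** My first two move calls were refused because their rows left out "turn". The third ran from the start pose instead, which did no harm.

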